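# Roll a brass tube blank into the V-block for inspection

### The job

With the fingertips only, gently roll the brass tube blank across the grey loading plate until it drops into the groove of the steel V-block at the plate's far end, then slide it along the groove until its end rests against the red stop, and leave it lying there. Push it only: do not grip it or lift it off the plate, and leave all the other things on the bench and the plate where they are.

Things in the scene. Friction and masses are not known exactly. Their poses are not given: they have to be found in the camera images.
- tube: brass tube blank: smooth cylinder 30 mm in diameter, 120 mm long, about 0.35 kg, sliding friction about 0.4, slight rolling resistance (let go, it rolls on a few cm at most). Origin at its centre; y is the tube's axis (ends at -60 and +60 mm); x and z turn as it rolls. Starts on the plate on the robot's side of the groove, up to 0.25 rad off parallel, 65 to 125 mm away
- v_stand: fixed grey loading plate and steel V-block in one. Origin at bench level, +x from plate to V-block. Plate: x -130 to 56 mm, y -120 to 120 mm, top at z = 22 mm. V groove (90 degrees) along y, all 240 mm; bottom at x = 70, z = 8 mm; near lip flush with the plate (x = 56, z = 22 mm); far side rises to z = 28 mm at x = 90 mm, level to x = 110 mm. Place and yaw vary
- v_seat (a point): point on the axis of a tube lying fully down in the groove, at half the groove's length: x = 70, y = 0, z = 29.2 mm in the v_stand frame (the tube's axis is then 7.2 mm above the plate's top, its crown 22.2 mm above it)
- end_stop: red stop block fixed across the groove near the stand's +y end (place along the groove varies): 28 mm in x, 12 mm in y, 34 mm tall. Origin at the centre of its underside, over the groove's middle at plate-top height. Its face towards -y is 6 mm from the origin: the tube's centre is 66 mm to the -y side of the origin when its end touches
- gauge_pin: loose bystander: upright steel gauge pin, 20 mm diameter (black cap 24 mm), 48 mm tall, standing on the loading plate near its +y edge; origin at the centre of its foot
- jar: loose bystander on the bench: closed amber jar, 52 mm diameter, 75 mm tall; origin at the centre of its foot
- beaker: loose bystander on the bench: open pale-blue beaker, 68 mm diameter, 85 mm tall; origin at the centre of its foot
- slide_box: loose bystander on the bench: blue slide box 100 x 85 x 34 mm; origin at the centre of its underside
- notebook: loose bystander on the bench: closed purple notebook 154 x 214 x 18 mm; origin at the centre of its underside
- mouse: loose bystander: black computer mouse 105 x 60 x 35 mm on a thin yellow pad; origin at the centre of its underside
- driver: loose bystander on the bench: small screwdriver with green handle, 170 mm long; origin about its middle
Things that resemble listed ones, but are neither listed nor needed, are in the scene too. Of the things shaped like the tube, the brass one is meant.

How it is judged (in metres and radians):
On the way, in this order (a step that is already met when the one before it is completed fails the run):
1. the tube has turned about its axis (by 1 rad or more) while lying on the plate, short of the groove: it rolls (angle between tube's own z axis and vertical above 1 rad and x of tube in the frame of v_stand below 0.056 m and z of tube in the frame of v_stand between 0.034 and 0.04 m).
2. the tube lies down in the V groove (x of tube in the frame of v_stand between 0.067 and 0.073 m and z of tube in the frame of v_stand between 0.0262 and 0.0322 m and angle between the y axis of tube and the y axis of v_stand, either way round below 0.05 rad), for 0.2 s.
At the end, for the whole second after the job is handed in: The tube lies at rest fully down in the V groove (axis within 3 mm of the seat, within 0.05 rad of the groove's direction) with its +y end within 3.5 mm of the stop's face (all of step 2 and y of tube in the frame of end_stop between -0.0695 and -0.064 m and linear speed of tube below 0.01 m/s and angular speed of tube below 0.2 rad/s); the robot touches nothing.
It fails at once if the tube is lifted (more than 8 mm above its rolling height) or falls off the stand (z of tube in the frame of v_stand above 0.045 m or z of tube in the frame of v_stand below 0.02 m).
It fails at once if the tube is gripped or shoved hard (fingers press on it with more than 35 N) (contact force between the fingers and tube above 35 N).
It fails at once if a bystander is moved more than 15 mm (distance of any of gauge_pin, jar, beaker, slide_box, notebook, mouse, driver from where it was at the start of the episode above 0.015 m).
It also fails if it takes over 51 s, if anything falls off the work surface, if the arm or the gripper's body presses on something with over 40 N, if the wrist force passes 120 N, or if a joint passes its speed limit or range.

### The arm

A 7-joint arm with a two-finger parallel gripper is mounted at the origin on the work surface. World frame = base frame: x ahead of the robot, y to its left, z up, the work surface at z = 0. Lengths are in m, angles in degrees, forces in N, time in s.
With the tool pointing down it reaches from about 0.425 to 0.875 m from the base axis. Payload 4.7 kg.
Tool frame: the origin (TCP) lies between the finger pads; the fingertips stand 8 mm ahead of it and the grasp point (between the pads) lies 11 mm behind it; x points along the fingers, z is the direction in which the jaws open and shut, and the axes are right-handed (so a half turn about x gives the same grasp; the last joint's range is limited). The gripper opens to 87 mm and grips with 3 to 60 N. Pads are 19 mm wide; open, the fingers measure 117 mm over their backs; the gripper's body (75 mm by 190 mm) begins 51 mm behind the grasp point.
Start: joints at [-67.374, 18.392, -4.016, 83.108, 1.295, 78.541, -3.26], TCP at [0.242, 0.603, 0.231] pointing down, gripper open.
Joint ranges: [-163.93, 163.93], [-17.29, 119.83], [-79.2, 71.16], [3.27, 140.29], [-89.18, 269.18], [5.43, 117.66], [-154.24, 154.24]. Speed limits (degrees/s): [147.25, 147.25, 180, 180, 180, 180, 180].

### API

Orientations are given as [roll, pitch, yaw] about the fixed x, y, z axes, in that order (R = Rz(yaw) Ry(pitch) Rx(roll)).
In Python, from cell import telemetry, vision, sign_off gives the robot as it stands. The module is installed in compiled form; this text tells all that it offers.
- The arm moves only by the tool drive_tool, never from a script. Its arguments are lists of equal length, an entry for each row: "offset": the shift along the tool's x, y, z in m, a list of three; "angular": the turn, a rotation vector about the tool's x, y, z in rad, a list of three. A call has 1 to 10 rows; each row is the pose to reach, as a shift and turn from the pose measured when the call began, along the tool's axes at that moment; what a row does not reach only later rows make up. A row lasts 1/8 s, in which the tool goes at most 62.5 mm and 10.7 degrees, less where a joint would pass 70% of its speed; a pose out of reach is approached as far as the arm can. A call with a gripper value outside its range is refused whole. "fingers" is the closure, from -1 (fully open) to 1 (shut), set as the call begins (left out, the last holds). The fingers move at their own pace and stop on an object; "squeeze" is the grip in N (left out, the last holds). Time passes only in rows, so rows that repeat a pose let the fingers close. It gives the time, the measured TCP pose, the force and the opening at its end, in the units of the state.
- telemetry.get_obs(): the state, without advancing time (a new reading comes with each control period).
- vision.read_camera(name): name is "scene" or "top"; returns a dict with "pixels" (480x640x3 uint8, red, green, blue), "intrinsics" (3x3 intrinsics, pixels), "world_from_camera" (4x4, takes a point from camera to world coordinates). Camera axes: x right, y up, looking along -z (the intrinsics and any distortion apply to the point x, -y, -z); pixel columns grow to the right and rows downward; lengths in m; the calibration is good to about 2 mm. A picture is of the moment at which its call begins. There is no depth.
- sign_off(): hands the job in, once; it reports no verdict.
The state is a dict: "time_s": time; "qpos": joint angles; "joint_velocities": joint speeds; "effort": joint torques, N m; "tool_pos": TCP position; "tool_rot": TCP orientation; "force": force on the tool from outside, world axes, zero at the start; "wrist_torque": the same for the moment, N m; "grip_width": finger opening in m.
Only numpy, scipy, OpenCV 4.12 (cv2) and the standard library are available. Lean on these libraries where they do the work, as an engineer would, in place of code of your own. Each camera call takes 0.05 s, during which the arm holds its last target.

## Working session

There is one attempt and no reset: what is moved stays moved. The work goes in short steps, Python scripts to look and compute and a tool call to move; the robot and the scene stay as the last step left them, time stands still between calls to the robot, and variables do not carry over. Pictures are saved under pics/ and viewed, and the job is handed in when it is done.

Besides the shell and the picture viewer there is one more tool, called after "Call:" by a JSON object that holds its "name" and its "arguments", one argument or row to a line. drive_tool: Moves the arm, as the interface text tells. Its arguments: {"type":"object","properties":{"offset":{"type":"array"},"angular":{"type":"array"},"fingers":{"type":"number"},"squeeze":{"type":"number"}},"required":["offset","angular"]}

```bash
mkdir -p pics; python3 - <<'E'
from cell import telemetry, vision
import cv2,json,numpy as np
for n in("scene","top"):
    r=vision.read_camera(n); cv2.imwrite(f"pics/{n}0.png",r["pixels"][:,:,::-1]); print(n,r["intrinsics"],r["world_from_camera"],[k for k in r])
o=telemetry.get_obs()
for k in("time_s","tool_pos","tool_rot","force","grip_width","qpos"):print(k,o[k])
E
```

```text
scene [[518.33873104   0.         332.07669087]
 [  0.         518.33873104 250.6616912 ]
 [  0.           0.           1.        ]] [[ 0.7127458  -0.47607568  0.51511685  1.01974044]
 [ 0.70118387  0.50274866 -0.50555412 -0.5788747 ]
 [-0.01829229  0.7215232   0.69214858  0.84714368]
 [ 0.          0.          0.          1.        ]] ['pixels', 'intrinsics', 'world_from_camera']
top [[436.14861134   0.         320.43967703]
 [  0.         436.14861134 243.24161248]
 [  0.           0.           1.        ]] [[-1.78732406e-02  9.90129811e-01 -1.39009012e-01  2.82685976e-01]
 [-9.99839895e-01 -1.75807458e-02  3.33185903e-03 -6.94331492e-04]
 [ 8.55090841e-04  1.39046307e-01  9.90285511e-01  1.23361834e+00]
 [ 0.00000000e+00  0.00000000e+00  0.00000000e+00  1.00000000e+00]] ['pixels', 'intrinsics', 'world_from_camera']
time_s 0.1
tool_pos [0.24143008 0.60297446 0.22955047]
tool_rot [-176.32621902   89.89908984 -108.14060741]
force [-0.07079109  0.26794252 -1.04105092]
grip_width 0.08716449638818263
qpos [-67.37582454  18.43643445  -4.01564085  83.16814506   1.29604048
  78.54141516  -3.26012413]
```

View pics/scene0.png

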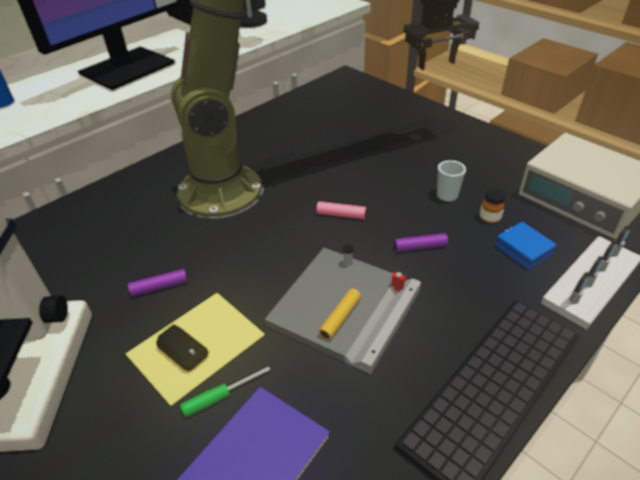

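View pics/top0.png

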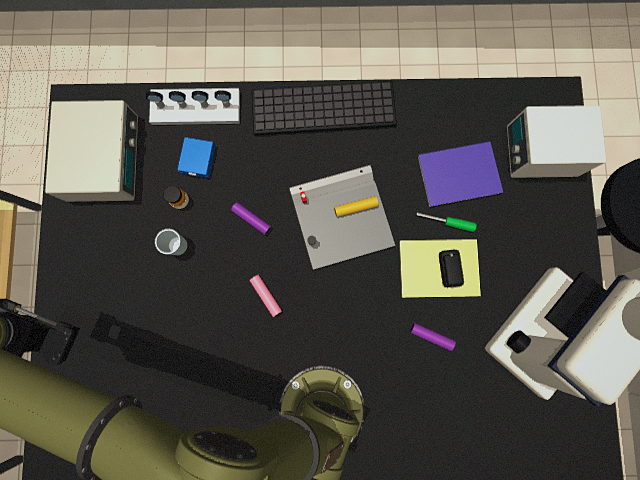

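The brass candidates are the tubes at top-image pixels (357,207) brass/yellow, (251,218) purple, (265,296) pink and (433,337) purple. Only the first is brass and lies on the plate, so I'll confirm it in an enlarged crop.

```bash
cat > h.py <<'E'
import numpy as np,cv2
from cell import telemetry,vision
def grab(n):
    r=vision.read_camera(n); return r["pixels"],np.array(r["intrinsics"]),np.array(r["world_from_camera"])
def cast(uv,K,T,z):
    uv=np.atleast_2d(uv).astype(float)
    d=np.c_[(uv[:,0]-K[0,2])/K[0,0],-(uv[:,1]-K[1,2])/K[1,1],-np.ones(len(uv))]@T[:3,:3].T
    c=T[:3,3]; return c+d*((z-c[2])/d[:,2])[:,None]
def proj(p,K,T):
    q=(np.atleast_2d(p)-T[:3,3])@T[:3,:3]; return np.c_[K[0,0]*q[:,0]/-q[:,2]+K[0,2],-K[1,1]*q[:,1]/-q[:,2]+K[1,2]]
E
python3 - <<'E'
from h import *
I,K,T=grab("top")
c=I[155:280,275:405,::-1]; cv2.imwrite("pics/c1.png",cv2.resize(c,None,fx=4.6,fy=4.6,interpolation=cv2.INTER_CUBIC))
I2,K2,T2=grab("scene")
c=I2[235:375,260:430,::-1]; cv2.imwrite("pics/c2.png",cv2.resize(c,None,fx=4.2,fy=4.2,interpolation=cv2.INTER_CUBIC))
for nm,I,K,T in(("top",I,K,T),("scene",I2,K2,T2)):
    H=cv2.cvtColor(I,cv2.COLOR_RGB2HSV)
    m=cv2.inRange(H,(15,120,90),(32,255,255))
    if nm=="top": m[:, :280]=0;m[260:]=0
    n,l,s,ce=cv2.connectedComponentsWithStats(m)
    for i in range(1,n):
        if s[i,4]>150:
            cs=cv2.findContours((l==i).astype(np.uint8),0,2)[0]; b=cv2.minAreaRect(cs[0]); print(nm,s[i],ce[i],b)
            bp=cv2.boxPoints(b); print(bp, cast(bp,K,T,0.037)[:, :2], cast([ce[i]],K,T,0.037))
    m=cv2.inRange(H,(0,150,90),(6,255,255))|cv2.inRange(H,(174,150,90),(180,255,255))
    n,l,s,ce=cv2.connectedComponentsWithStats(m)
    for i in range(1,n):
        if s[i,4]>25: print("red",s[i],ce[i],cast([ce[i]],K,T,.05))
E
```

```text
top [334 196  45  21 462] [356.14069264 206.05194805] ((356.048828125, 206.11695861816406), (10.7196683883667, 43.631561279296875), 75.46554565429688)
[[333.5861  206.40358]
 [375.82132 195.45372]
 [378.51157 205.83034]
 [336.27634 216.7802 ]] [[ 0.55428861 -0.04343927]
 [ 0.58366992 -0.16297361]
 [ 0.55370366 -0.16945797]
 [ 0.52453026 -0.05030214]] [[ 0.55417788 -0.10670293  0.037     ]]
scene [ 365    0   47   88 3132] [388.67496807  41.87037037] ((387.024658203125, 41.94197463989258), (43.34153366088867, 87.44063568115234), 4.573921203613281)
[[ 3.6193643e+02  8.3794914e+01]
 [ 3.6890939e+02 -3.3672466e+00]
 [ 4.1211288e+02  8.9035034e-02]
 [ 4.0513992e+02  8.7251198e+01]] [[-0.08286514  0.66517875]
 [-0.64369947  1.33244566]
 [-0.46679796  1.42639201]
 [ 0.04059071  0.74382819]] [[-0.24324544  0.99645683  0.037     ]]
scene [ 482    0  158   43 3206] [589.22395508  14.08951965] ((560.5, 21.0), (42.0, 157.0), 90.0)
[[482.   0.]
 [639.   0.]
 [639.  42.]
 [482.  42.]] [[-0.23361313  1.63287569]
 [ 0.27997474  2.08422637]
 [ 0.4605727   1.62680582]
 [ 0.02322082  1.2340649 ]] [[0.1
[... 1432 characters left out ...]
  286.28   ]
 [362.88004 295.16   ]
 [329.28    339.96   ]] [[ 0.55458632 -0.16778618]
 [ 0.52177253 -0.03689361]
 [ 0.55641425 -0.03812216]
 [ 0.58611843 -0.16687374]] [[ 0.55478908 -0.10344842  0.037     ]]
scene [156 338  53  36 219] [181.11872146 359.63013699] ((180.88034057617188, 356.7109680175781), (53.549869537353516, 30.625659942626953), 7.765166282653809)
[[152.28195 368.26575]
 [156.41989 337.9209 ]
 [209.47873 345.1562 ]
 [205.34079 375.50104]] [[ 0.39573033 -0.43747558]
 [ 0.3409424  -0.39495566]
 [ 0.42954652 -0.33360712]
 [ 0.47924529 -0.37853522]] [[ 0.41818977 -0.38983793  0.037     ]]
red [392 272  14  18 150] [397.90666667 281.06666667] [[0.59057949 0.03252731 0.05      ]]
```

View pics/c1.png

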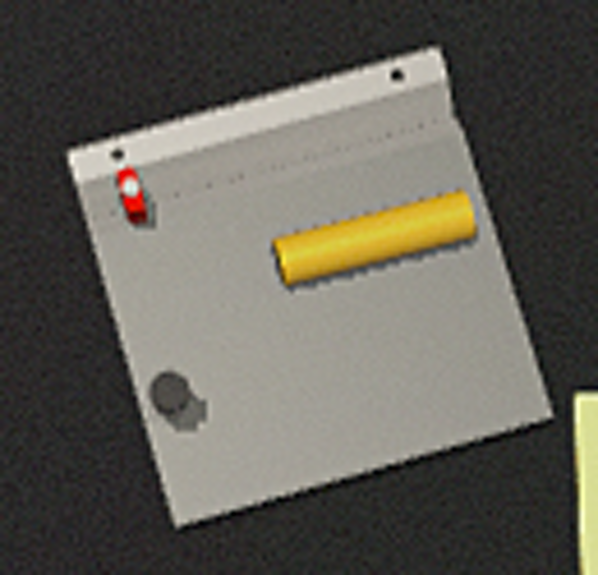

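View pics/c2.png

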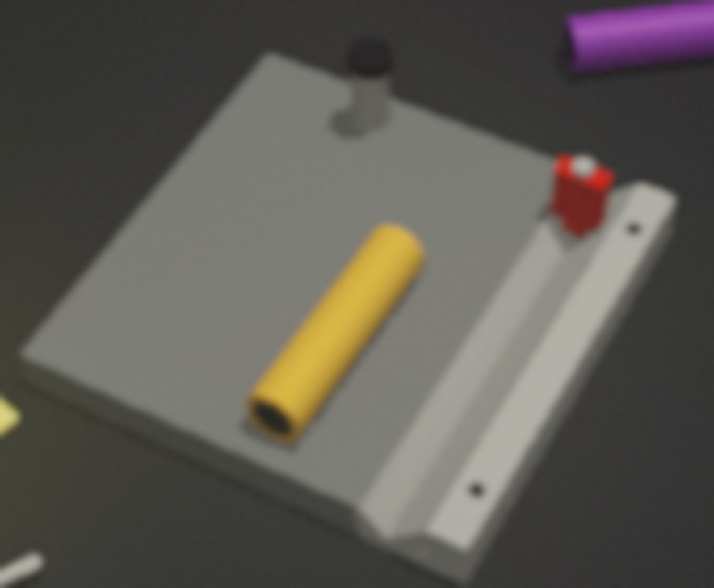

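The crops confirm it: the brass tube is the one on the plate. The stop is at about top px (303,197), the gauge pin at about (312,242), and the groove runs along the far edge of the plate. Next I'll compute the poses.

```bash
python3 - <<'E'
from h import *
I,K,T=grab("top");I2,K2,T2=grab("scene")
f=lambda a,z:cast(np.array(a)/4.6+[275-.5+.5/4.6,155-.5+.5/4.6],K,T,z)
g=lambda a,z:cast(np.array(a)/4.2+[260-.4,235-.4],K2,T2,z)
nl,nr=f([(177,526),(552,416)],.022);fr,fl=f([(437,47),(68,151)],.028)
print("top",nl,nr,fr,fl)
gl=g([(268,52),(22,353)],.022);gf=g([(470,550),(677,200)],.028)
print("scene",gl,gf)
def fit(P):
    S=np.array([[-130,120],[-130,-120],[110,-120],[110,120]])/1e3; P=np.array(P)[:,:2]
    a=S-S.mean(0);b=P-P.mean(0);th=np.arctan2((a[:,0]*b[:,1]-a[:,1]*b[:,0]).sum(),(a*b).sum())
    R=np.array([[np.cos(th),-np.sin(th)],[np.sin(th),np.cos(th)]]);t=P.mean(0)-R@S.mean(0)
    print("yaw",np.degrees(th),"org",t,"res",(S@R.T+t-P)*1e3);return R,t
fits=[fit([nl,nr,fr,fl]),fit([gl[0],gl[1],gf[0],gf[1]])]
R,t=fits[0];
for R,t in fits:
  s=lambda p:(p[:,:2]-t)@R*1e3
  print("stoptop",s(f([(129,186)],.056)),s(g([(583,172)],.056)))
  print("pin top",s(f([(171,391)],.070)),s(g([(370,58)],.070)))
  # tube: axis ends (silhouette mid at axis height)
  print("tube ends",s(f([(284,263),(470,214)],.037)),s(g([(275,417),(404,245)],.037)))
E
```

```text
top [0.38089365 0.01697371 0.022     ] [ 0.44397066 -0.21261921  0.022     ] [ 0.6761653  -0.14959853  0.028     ] [0.61363543 0.08061966 0.028     ]
scene [[ 0.38240731  0.01878761  0.022     ]
 [ 0.44630226 -0.21211421  0.022     ]] [[ 0.67865443 -0.14941426  0.028     ]
 [ 0.61621626  0.08041644  0.028     ]]
yaw 15.259135185897012 org [ 0.53831371 -0.06352424] res [[ 0.42096283  1.05744129]
 [ 0.50836075 -0.88853229]
 [-0.14739484 -0.74480556]
 [-0.78192874  0.57589656]]
yaw 15.132654362638156 org [ 0.54054831 -0.06297056] res [[ 1.32230609  0.14360057]
 [ 0.08049199 -0.63234003]
 [-0.59392053 -0.6791632 ]
 [-0.80887756  1.16790266]]
stoptop [[71.54393309 90.05724809]] [[72.11296456 88.50533296]]
pin top [[-57.48614109 100.76633293]] [[-53.28204547  98.16934676]]
tube ends [[   3.78122793   12.12788462]
 [   1.2104924  -105.61024194]] [[   4.6809997  -103.64141712]
 [   8.4226366    18.23025845]]
stoptop [[69.04330695 90.26382863]] [[69.61576289 88.71317342]]
pin top [[-60.0100932  100.68805284]] [[-55.80027496  98.10035356]]
tube ends [[   1.45279635   12.18506853]
 [  -0.85802541 -105.55844608]] [[   2.60812724 -103.58196488]
 [   6.08072269   18.29767342]]
```

```bash
cat >> h.py <<'E'
from scipy.spatial.transform import Rotation as Ro
YAW=np.radians(15.2);O=np.array([.5395,-.0633])
RS=np.array([[np.cos(YAW),-np.sin(YAW)],[np.sin(YAW),np.cos(YAW)]])
def state():
    o=telemetry.get_obs();return o,np.array(o["tool_pos"]),Ro.from_euler("xyz",o["tool_rot"],degrees=True)
def target(sx,sy,ztcp,sgn):
    "stand mm -> offset, rotvec in tool axes; tool z along sgn*stand y"
    o,p,R=state()
    w=np.r_[RS@np.array([sx,sy])/1e3+O,ztcp]
    x=np.array([0,0,-1.]);z=sgn*np.r_[RS[:,1],0];y=np.cross(z,x)
    Rt=Ro.from_matrix(np.c_[x,y,z])
    return w,R.inv().apply(w-p),(R.inv()*Rt).as_rotvec()
def where():
    o,p,R=state();s=(p[:2]-O)@RS*1e3
    print("t",o["time_s"],"stand",s.round(1),"z",p[2].round(4),"F",np.round(o["force"],2),"w",o["grip_width"]);print((R.as_matrix()).round(3))
E
python3 - <<'E'
from h import *
where()
for s in(1,-1):
  w,d,r=target(-40,-45,.16,s);print(w,d.round(4),r.round(4),np.degrees(np.linalg.norm(r)))
E
```

```text
t 0.3 stand [-112.8  721.4] z 0.2302 F [0.74 0.25 0.17] w 0.08686032816790269
[[-0.    -0.928  0.372]
 [-0.001  0.372  0.928]
 [-1.    -0.    -0.001]]
[ 0.51269785 -0.11721331  0.16      ] [ 0.0706 -0.5195 -0.5681] [-6.461e-01 -6.000e-04 -1.000e-04] 37.0164158148112
[ 0.51269785 -0.11721331  0.16      ] [ 0.0706 -0.5195 -0.5681] [ 2.4955e+00 -1.0000e-04  7.0000e-04] 142.9835988128299
```

Call:
{"name": "drive_tool", "arguments": {
  "offset": [
    [0,-0.03,-0.033],
    [0,-0.065,-0.071],
    [0,-0.1,-0.11],
    [0,-0.135,-0.148],
    [0,-0.17,-0.186],
    [0,-0.205,-0.224],
    [0,-0.24,-0.262],
    [0,-0.275,-0.3],
    [0,-0.31,-0.34],
    [0,-0.345,-0.377]
  ],
  "angular": [
    [-0.04,0,0],
    [-0.09,0,0],
    [-0.14,0,0],
    [-0.19,0,0],
    [-0.24,0,0],
    [-0.29,0,0],
    [-0.34,0,0],
    [-0.39,0,0],
    [-0.43,0,0],
    [-0.48,0,0]
  ]
}}

```text
time_s: 1.55
tool_pos: [0.4221, 0.1233, 0.2307]
tool_rot: [-83.1, 90.0, 12.6]
force: [1.6, 0.8, -0.1]
grip_width: 0.0871
```

```bash
python3 - <<'E'
from h import *
where()
print(target(-40,-45,.12,1))
E
```

```text
t 1.55 stand [-64.4 210.8] z 0.2307 F [ 1.55  0.84 -0.09] w 0.08705876344565062
[[ 0.001 -0.995 -0.1  ]
 [ 0.    -0.1    0.995]
 [-1.    -0.001  0.   ]]
(array([ 0.51269785, -0.11721331,  0.12      ]), array([ 0.11074989, -0.06589064, -0.24838459]), array([-1.64655436e-01,  2.30578466e-05,  6.10400125e-04]))
```

Call:
{"name": "drive_tool", "arguments": {
  "offset": [
    [0,-0.01,-0.035],
    [0,-0.02,-0.075],
    [0.01,-0.03,-0.115],
    [0.03,-0.04,-0.155],
    [0.055,-0.05,-0.195],
    [0.08,-0.06,-0.225],
    [0.105,-0.066,-0.248],
    [0.1105,-0.066,-0.248],
    [0.1105,-0.066,-0.248]
  ],
  "angular": [
    [-0.03,0,0],
    [-0.06,0,0],
    [-0.09,0,0],
    [-0.12,0,0],
    [-0.15,0,0],
    [-0.1646,0,0],
    [-0.1646,0,0],
    [-0.1646,0,0],
    [-0.1646,0,0]
  ]
}}

```text
time_s: 2.68
tool_pos: [0.5125, -0.1159, 0.1202]
tool_rot: [-4.3, 90.0, 101.0]
force: [0.6, 0.8, -0.2]
grip_width: 0.0872
```

```bash
python3 - <<'E'
from h import *
where()
print(target(-40,-45,.037,1))
I,K,T=grab("scene")
cv2.imwrite("pics/s1.png",cv2.resize(I[180:400,220:470,::-1],None,fx=2.6,fy=2.6))
E
```

```text
t 2.675 stand [-39.8 -43.7] z 0.1202 F [ 0.59  0.75 -0.22] w 0.08721512245159217
[[-0.    -0.965 -0.263]
 [ 0.001 -0.263  0.965]
 [-1.    -0.     0.001]]
(array([ 0.51269785, -0.11721331,  0.037     ]), array([ 0.08320986,  0.00020245, -0.0014058 ]), array([5.01503705e-04, 7.47152337e-04, 5.56388376e-05]))
```

View pics/s1.png

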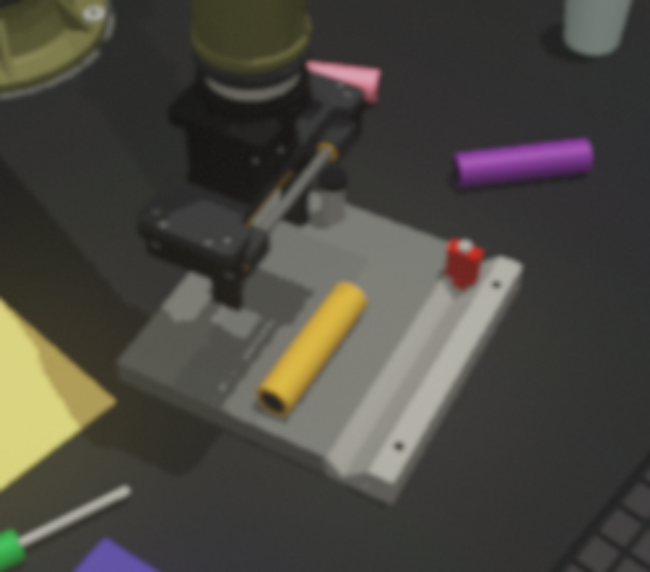

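The gripper is over the plate behind the tube, with the jaws parallel to the groove. I'll lower it now.

Call:
{"name": "drive_tool", "arguments": {
  "offset": [
    [0.02,0,-0.001],
    [0.045,0,-0.001],
    [0.07,0,-0.001],
    [0.083,0,-0.001],
    [0.083,0,-0.001],
    [0.083,-0.006,-0.001],
    [0.083,-0.012,-0.001]
  ],
  "angular": [
    [0,0,0],
    [0,0,0],
    [0,0,0],
    [0,0,0],
    [0,0,0],
    [0,0,0],
    [0,0,0]
  ]
}}

```text
time_s: 3.6
tool_pos: [0.5264, -0.1131, 0.0389]
tool_rot: [-87.1, 89.8, 18.2]
force: [0.3, -0.9, 0.7]
grip_width: 0.0865
```

```bash
python3 - <<'E'
from h import *
where()
E
```

```text
t 3.6 stand [-25.7 -44.6] z 0.0389 F [ 0.34 -0.89  0.71] w 0.08654660942936891
[[ 0.003 -0.965 -0.264]
 [ 0.001 -0.264  0.965]
 [-1.    -0.004  0.   ]]
```

Call:
{"name": "drive_tool", "arguments": {
  "offset": [
    [0,-0.004,0],
    [0,-0.008,0],
    [0,-0.012,0],
    [0,-0.016,0],
    [0,-0.02,0],
    [0,-0.024,0],
    [0,-0.028,0],
    [0,-0.031,0],
    [0,-0.034,0],
    [0,-0.036,0]
  ],
  "angular": [
    [0,0,0],
    [0,0,0],
    [0,0,0],
    [0,0,0],
    [0,0,0],
    [0,0,0],
    [0,0,0],
    [0,0,0],
    [0,0,0],
    [0,0,0]
  ]
}}

```text
time_s: 4.85
tool_pos: [0.5613, -0.1036, 0.039]
tool_rot: [-87.6, 89.8, 17.7]
force: [-1.0, 0.4, 0.4]
grip_width: 0.0867
```

```bash
python3 - <<'E'
from h import *
where()
I,K,T=grab("scene")
cv2.imwrite("pics/s2.png",cv2.resize(I[180:400,220:470,::-1],None,fx=2.6,fy=2.6))
E
```

```text
t 4.85 stand [ 10.5 -44.6] z 0.039 F [-0.96  0.42  0.38] w 0.08670574650471563
[[ 0.003 -0.965 -0.264]
 [ 0.001 -0.264  0.965]
 [-1.    -0.004  0.   ]]
```

View pics/s2.png

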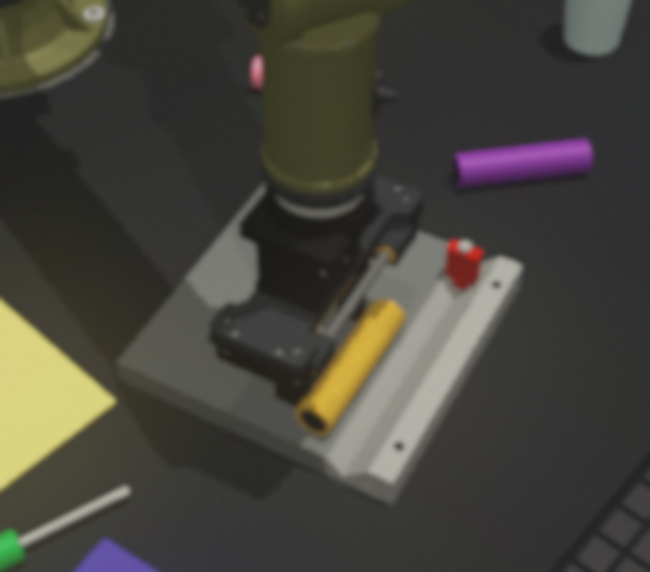

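The tube (crop 350,365) is rolling parallel to the groove, in contact with the fingers. I'll push it over the lip.

Call:
{"name": "drive_tool", "arguments": {
  "offset": [
    [0,-0.003,0],
    [0,-0.006,0],
    [0,-0.01,0],
    [0,-0.013,0],
    [0,-0.016,0],
    [0,-0.019,0],
    [0,-0.022,0],
    [0,-0.025,0],
    [0,-0.028,0],
    [0,-0.028,0]
  ],
  "angular": [
    [0,0,0],
    [0,0,0],
    [0,0,0],
    [0,0,0],
    [0,0,0],
    [0,0,0],
    [0,0,0],
    [0,0,0],
    [0,0,0],
    [0,0,0]
  ]
}}

```text
time_s: 6.15
tool_pos: [0.5888, -0.0959, 0.0392]
tool_rot: [-90.1, 89.8, 15.3]
force: [0.6, -0.8, 0.0]
grip_width: 0.087
```

```bash
python3 - <<'E'
from h import *
where()
I,K,T=grab("scene")
cv2.imwrite("pics/s3.png",cv2.resize(I[180:400,220:470,::-1],None,fx=2.6,fy=2.6))
E
```

```text
t 6.15 stand [ 39.  -44.4] z 0.0392 F [ 0.61 -0.78  0.01] w 0.08703135097177066
[[ 0.004 -0.964 -0.264]
 [ 0.001 -0.264  0.964]
 [-1.    -0.004 -0.   ]]
```

View pics/s3.png

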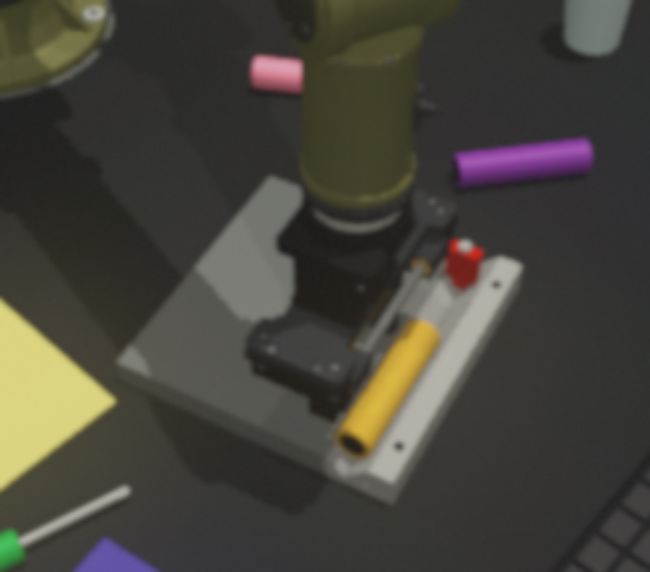

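The tube (crop 390,385) appears seated in the groove. I'll back off, raise the tool, shut the fingers, and measure.

Call:
{"name": "drive_tool", "arguments": {
  "offset": [
    [0,0.01,0],
    [0,0.02,0],
    [-0.03,0.02,0],
    [-0.07,0.02,0],
    [-0.09,0.02,-0.03],
    [-0.09,0.02,-0.07],
    [-0.09,0.005,-0.1],
    [-0.09,-0.015,-0.102],
    [-0.09,-0.031,-0.102],
    [-0.09,-0.031,-0.102]
  ],
  "angular": [
    [0,0,0],
    [0,0,0],
    [0,0,0],
    [0,0,0],
    [0,0,0],
    [0,0,0],
    [0,0,0],
    [0,0,0],
    [0,0,0],
    [0,0,0]
  ]
}}

```text
time_s: 7.45
tool_pos: [0.645, -0.1859, 0.1289]
tool_rot: [-84.1, 89.8, 21.2]
force: [-0.5, 0.2, 0.3]
grip_width: 0.087
```

Call:
{"name": "drive_tool", "arguments": {
  "offset": [
    [0,0,0],
    [0,0,0],
    [0,0,0],
    [0,0,0]
  ],
  "angular": [
    [0,0,0],
    [0,0,0],
    [0,0,0],
    [0,0,0]
  ],
  "fingers": 1,
  "squeeze": 5
}}

```text
time_s: 7.95
tool_pos: [0.6449, -0.1859, 0.129]
tool_rot: [-83.7, 89.8, 21.6]
force: [-0.5, 0.8, -0.3]
grip_width: 0.0547
```

```bash
cat >> h.py <<'E'
def tube():
    for n in("top","scene"):
        I,K,T=grab(n);H=cv2.cvtColor(I,cv2.COLOR_RGB2HSV);m=cv2.inRange(H,(15,120,60),(32,255,255))
        roi=np.zeros_like(m); pts=[proj(np.r_[RS@np.array(q)/1e3+O,.03],K,T)[0] for q in([30,-125],[112,-125],[112,125],[30,125])]
        cv2.fillConvexPoly(roi,np.int32(pts),255);m&=roi
        c=max(cv2.findContours(m,0,2)[0],key=cv2.contourArea);b=cv2.boxPoints(cv2.minAreaRect(c))
        e=sorted([(b[i]+b[(i+1)%4])/2 for i in range(4)],key=lambda q:0)
        L=[np.linalg.norm(b[i]-b[(i+1)%4]) for i in range(4)];k=0 if L[0]<L[1] else 1
        E=np.array([(b[k]+b[k+1])/2,(b[k+2]+b[(k+3)%4])/2]);s=(cast(E,K,T,.0292)[:,:2]-O)@RS*1e3
        print(n,cv2.contourArea(c),"ends stand",s.round(1).tolist())
    r=I[180:400,220:470,::-1];cv2.imwrite("pics/last.png",cv2.resize(r,None,fx=2.6,fy=2.6,interpolation=cv2.INTER_CUBIC))
E
python3 - <<'E'
from h import *
where();tube()
print(target(70,-135,.036,1))
E
cp pics/last.png pics/s4.png
```

```text
t 7.95 stand [  69.5 -146. ] z 0.129 F [-0.52  0.83 -0.33] w 0.054720269907162215
[[ 0.003 -0.964 -0.265]
 [ 0.001 -0.265  0.964]
 [-1.    -0.003  0.   ]]
top 216.0 ends stand [[69.2, -69.9], [69.0, 14.8]]
scene 719.0 ends stand [[70.0, 24.2], [69.8, -111.2]]
(array([ 0.64244669, -0.17522398,  0.036     ]), array([ 9.29268817e-02, -9.97366176e-05,  1.09548139e-02]), array([0.00269297, 0.00032963, 0.00330661]))
```

View pics/s4.png

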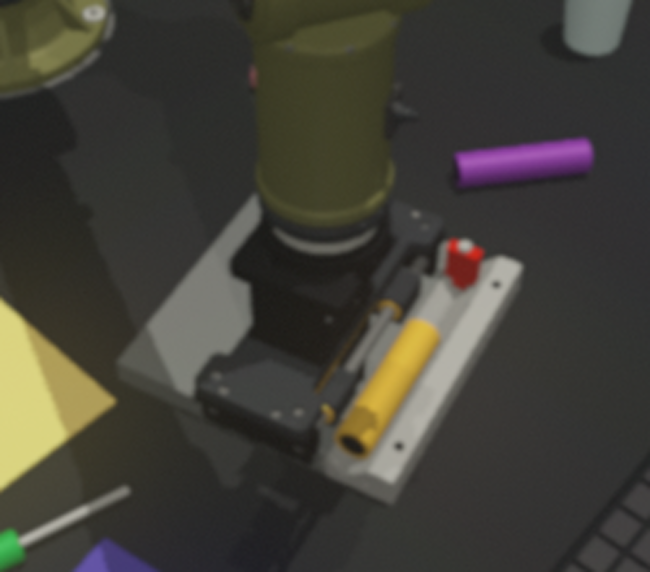

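The tube is seated in the groove at x≈70, and its ends are at y≈-105 and +15. I'll finish shutting the fingers and then lower them beyond the -y end.

Call:
{"name": "drive_tool", "arguments": {
  "offset": [
    [0,0,0],
    [0,0,0],
    [0,0,0],
    [0,0,0],
    [0,0,0],
    [0.03,0,0],
    [0.06,0,0],
    [0.085,0,0],
    [0.095,0,0],
    [0.095,0,0]
  ],
  "angular": [
    [0,0,0],
    [0,0,0],
    [0,0,0],
    [0,0,0],
    [0,0,0],
    [0,0,0],
    [0,0,0],
    [0,0,0],
    [0,0,0],
    [0,0,0]
  ]
}}

```text
time_s: 9.3
tool_pos: [0.645, -0.1857, 0.0336]
tool_rot: [-75.7, 89.9, 29.7]
force: [-0.6, -0.4, -0.0]
grip_width: 0.0007
```

```bash
python3 - <<'E'
from h import *
where();tube()
print(target(70,-135,.034,1))
E
cp pics/last.png pics/s5.png
```

```text
t 9.3 stand [  69.7 -145.8] z 0.0336 F [-0.65 -0.35 -0.03] w 0.0007354448405180491
[[ 0.002 -0.964 -0.265]
 [ 0.001 -0.265  0.964]
 [-1.    -0.002  0.001]]
top 173.5 ends stand [[76.0, -68.8], [65.7, 16.0]]
scene 54.0 ends stand [[66.5, -15.3], [65.8, -51.8]]
(array([ 0.64244669, -0.17522398,  0.034     ]), array([0.0011037 , 0.00061288, 0.01145169]), array([ 0.00273836, -0.00055209,  0.00485243]))
```

View pics/s5.png

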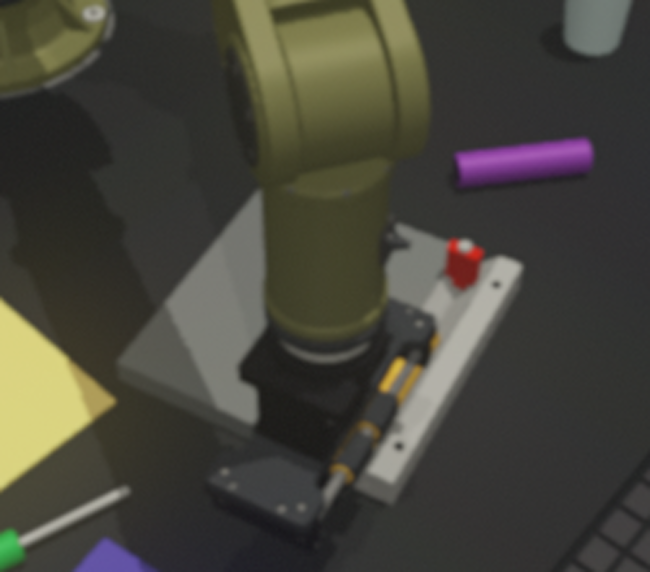

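Call:
{"name": "drive_tool", "arguments": {
  "offset": [
    [0,0,0.006],
    [0,0,0.012],
    [0,0,0.018],
    [0,0,0.022],
    [0,0,0.026],
    [0,0,0.03],
    [0,0,0.034],
    [0,0,0.038],
    [0,0,0.042],
    [0,0,0.046]
  ],
  "angular": [
    [0,0,0],
    [0,0,0],
    [0,0,0],
    [0,0,0],
    [0,0,0],
    [0,0,0],
    [0,0,0],
    [0,0,0],
    [0,0,0],
    [0,0,0]
  ]
}}

```text
time_s: 10.65
tool_pos: [0.6338, -0.142, 0.0351]
tool_rot: [-102.5, 89.7, 2.9]
force: [0.5, -2.4, 0.3]
grip_width: 0.0004
```

```bash
python3 - <<'E'
from h import *
where();tube()
E
cp pics/last.png pics/s6.png
```

```text
t 10.65 stand [  70.4 -100.6] z 0.0351 F [ 0.46 -2.39  0.26] w 0.0004042934484372693
[[ 0.005 -0.964 -0.265]
 [ 0.    -0.265  0.964]
 [-1.    -0.005 -0.001]]
top 70.5 ends stand [[81.6, -27.2], [66.1, 29.2]]
scene 44.5 ends stand [[66.5, 35.9], [65.9, 1.3]]
```

View pics/s6.png

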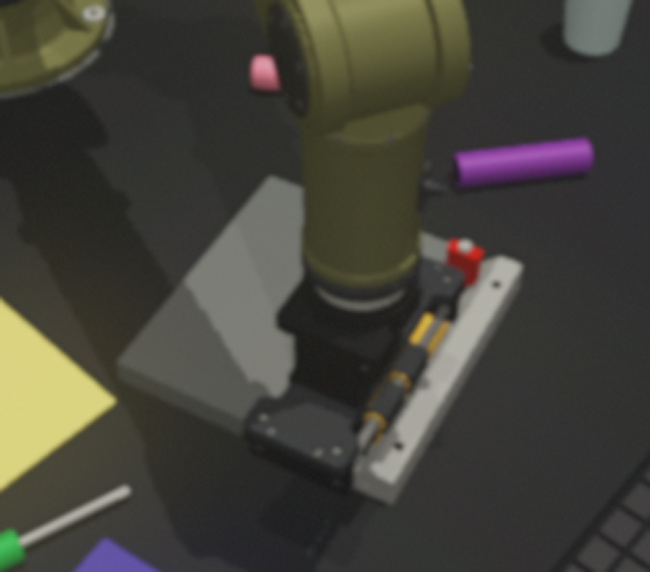

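The tool reads 2.4 N against the push and the tube is sliding. I'll continue.

Call:
{"name": "drive_tool", "arguments": {
  "offset": [
    [0,0,0.004],
    [0,0,0.008],
    [0,0,0.012],
    [0,0,0.016],
    [0,0,0.02],
    [0,0,0.024],
    [0,0,0.028],
    [0,0,0.032],
    [0,0,0.035],
    [0,0,0.038]
  ],
  "angular": [
    [0,0,0],
    [0,0,0],
    [0,0,0],
    [0,0,0],
    [0,0,0],
    [0,0,0],
    [0,0,0],
    [0,0,0],
    [0,0,0],
    [0,0,0]
  ]
}}

```text
time_s: 12.0
tool_pos: [0.6236, -0.1045, 0.0351]
tool_rot: [-92.9, 89.7, 12.5]
force: [0.4, -3.1, -0.0]
grip_width: 0.0004
```

```bash
python3 - <<'E'
from h import *
where();tube()
I,K,T=grab("top");cv2.imwrite("pics/t7.png",cv2.resize(I[155:280,275:405,::-1],None,fx=4.6,fy=4.6,interpolation=cv2.INTER_CUBIC))
E
cp pics/last.png pics/s7.png
```

```text
t 12.0 stand [ 70.3 -61.8] z 0.0351 F [ 0.41 -3.13 -0.03] w 0.0003913506983779157
[[ 0.004 -0.964 -0.265]
 [ 0.001 -0.265  0.964]
 [-1.    -0.005 -0.   ]]
top 67.0 ends stand [[68.3, 30.4], [68.2, 67.0]]
scene 39.5 ends stand [[65.8, 78.2], [66.5, 45.3]]
```

View pics/s7.png

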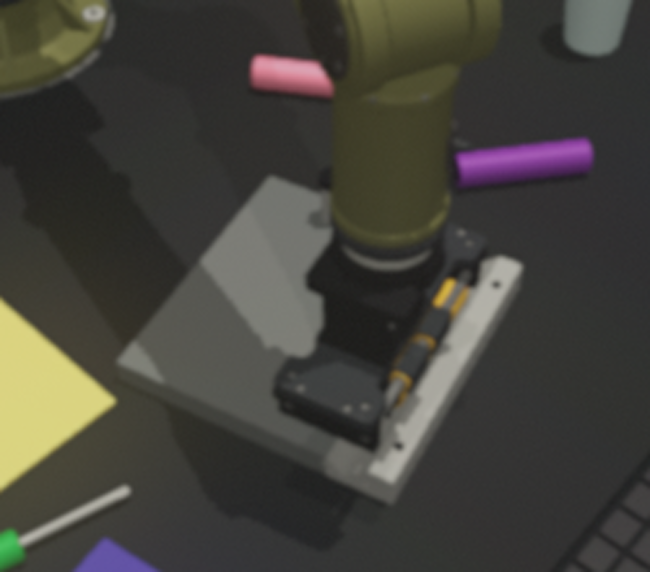

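View pics/t7.png

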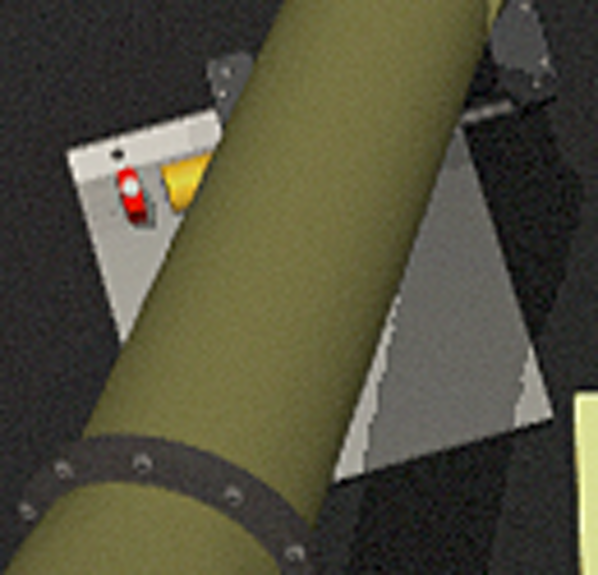

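The gap to the stop is about 14–16 mm in the top view. I'll approach slowly.

Call:
{"name": "drive_tool", "arguments": {
  "offset": [
    [0,0,0.002],
    [0,0,0.004],
    [0,0,0.006],
    [0,0,0.008],
    [0,0,0.009],
    [0,0,0.01],
    [0,0,0.011],
    [0,0,0.012],
    [0,0,0.013],
    [0,0,0.013]
  ],
  "angular": [
    [0,0,0],
    [0,0,0],
    [0,0,0],
    [0,0,0],
    [0,0,0],
    [0,0,0],
    [0,0,0],
    [0,0,0],
    [0,0,0],
    [0,0,0]
  ]
}}

```text
time_s: 13.4
tool_pos: [0.62, -0.0913, 0.0351]
tool_rot: [-77.8, 89.7, 27.6]
force: [1.1, -2.5, 0.8]
grip_width: 0.0002
```

```bash
python3 - <<'E'
from h import *
where();tube()
I,K,T=grab("top");cv2.imwrite("pics/t8.png",cv2.resize(I[180:210,285:330,::-1],None,fx=14,fy=14,interpolation=cv2.INTER_CUBIC))
E
cp pics/last.png pics/s8.png
```

```text
t 13.4 stand [ 70.3 -48.1] z 0.0351 F [ 1.06 -2.49  0.78] w 0.00016076645082107205
[[ 0.004 -0.964 -0.266]
 [ 0.002 -0.266  0.964]
 [-1.    -0.004  0.001]]
top 64.0 ends stand [[68.6, 46.1], [69.7, 80.4]]
scene 39.5 ends stand [[66.3, 94.3], [65.7, 59.6]]
```

View pics/t8.png

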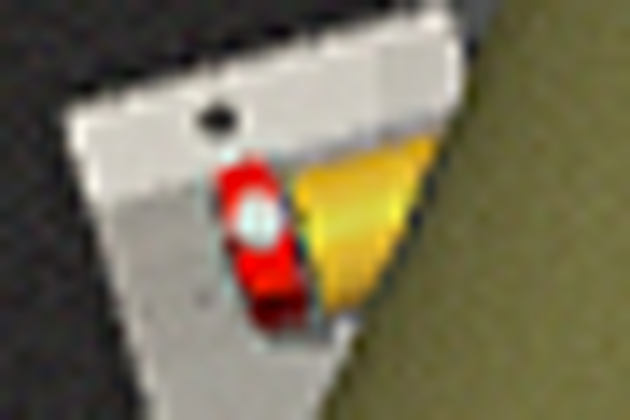

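The gap is now a few mm. I'll go on in 0.5 mm rows and watch for the force to rise.

Call:
{"name": "drive_tool", "arguments": {
  "offset": [
    [0,0,0.0005],
    [0,0,0.001],
    [0,0,0.0015],
    [0,0,0.002],
    [0,0,0.0025]
  ],
  "angular": [
    [0,0,0],
    [0,0,0],
    [0,0,0],
    [0,0,0],
    [0,0,0]
  ]
}}

```text
time_s: 14.18
tool_pos: [0.6193, -0.0888, 0.0351]
tool_rot: [-76.9, 89.7, 28.6]
force: [1.8, -3.9, -0.6]
grip_width: 0.0004
```

Call:
{"name": "drive_tool", "arguments": {
  "offset": [
    [0,0,0.0005],
    [0,0,0.001],
    [0,0,0.0015]
  ],
  "angular": [
    [0,0,0],
    [0,0,0],
    [0,0,0]
  ]
}}

```text
time_s: 14.55
tool_pos: [0.6192, -0.0885, 0.0351]
tool_rot: [-99.4, 89.7, 6.0]
force: [2.1, -5.0, -1.2]
grip_width: 0.0002
```

Call:
{"name": "drive_tool", "arguments": {
  "offset": [
    [0,0,0.001],
    [0,0,0.002],
    [0,0,0.002]
  ],
  "angular": [
    [0,0,0],
    [0,0,0],
    [0,0,0]
  ]
}}

```text
time_s: 14.92
tool_pos: [0.6191, -0.0886, 0.0353]
tool_rot: [-123.7, 89.6, -18.4]
force: [2.6, -6.1, -2.4]
grip_width: 0.0009
```

```bash
python3 - <<'E'
from h import *
where();tube()
I,K,T=grab("top");cv2.imwrite("pics/t9.png",cv2.resize(I[180:210,285:330,::-1],None,fx=14,fy=14,interpolation=cv2.INTER_CUBIC))
E
```

```text
t 14.925 stand [ 70.2 -45.3] z 0.0353 F [ 2.58 -6.14 -2.4 ] w 0.0008896218381617123
[[ 0.006 -0.964 -0.264]
 [-0.002 -0.264  0.964]
 [-1.    -0.006 -0.004]]
top 58.5 ends stand [[87.3, 64.9], [33.6, 90.3]]
scene 40.5 ends stand [[66.3, 96.6], [65.8, 63.3]]
```

View pics/t9.png

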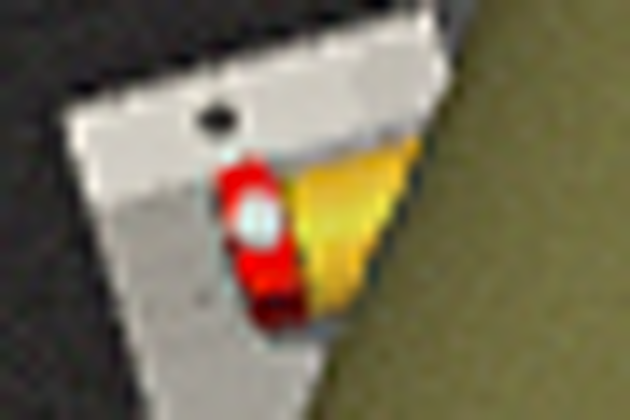

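The tool has stalled at the predicted spot (y=-45.3), the force is about 7 N, and the picture shows no gap left. I'll retreat, lift clear and check.

Call:
{"name": "drive_tool", "arguments": {
  "offset": [
    [0,0,-0.003],
    [0,0,-0.01],
    [0,0,-0.02],
    [-0.02,0,-0.025],
    [-0.06,0,-0.03],
    [-0.1,0.03,-0.06],
    [-0.12,0.08,-0.09],
    [-0.14,0.12,-0.1],
    [-0.16,0.16,-0.1],
    [-0.16,0.16,-0.1]
  ],
  "angular": [
    [0,0,0],
    [0,0,0],
    [0,0,0],
    [0,0,0],
    [0,0,0],
    [0,0,0],
    [0,0,0],
    [0,0,0],
    [0,0,0],
    [0,0,0]
  ]
}}

```text
time_s: 16.32
tool_pos: [0.4886, -0.2298, 0.1979]
tool_rot: [-109.2, 89.4, -4.2]
force: [0.1, 0.2, 0.1]
grip_width: 0.0003
```

```bash
python3 - <<'E'
from h import *
where();tube()
I,K,T=grab("top");cv2.imwrite("pics/t10.png",cv2.resize(I[155:280,275:405,::-1],None,fx=4.6,fy=4.6,interpolation=cv2.INTER_CUBIC))
E
cp pics/last.png pics/s10.png
```

```text
t 16.325 stand [ -92.8 -147.4] z 0.1979 F [0.08 0.23 0.05] w 0.0003199728616273409
[[ 0.011 -0.966 -0.259]
 [-0.001 -0.259  0.966]
 [-1.    -0.011 -0.004]]
top 393.0 ends stand [[69.1, -37.3], [68.8, 83.0]]
scene 629.5 ends stand [[70.6, 97.0], [69.8, -40.4]]
```

View pics/t10.png

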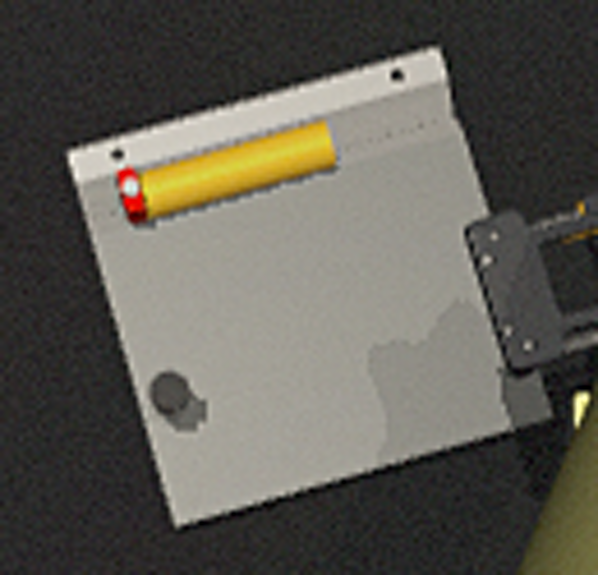

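View pics/s10.png

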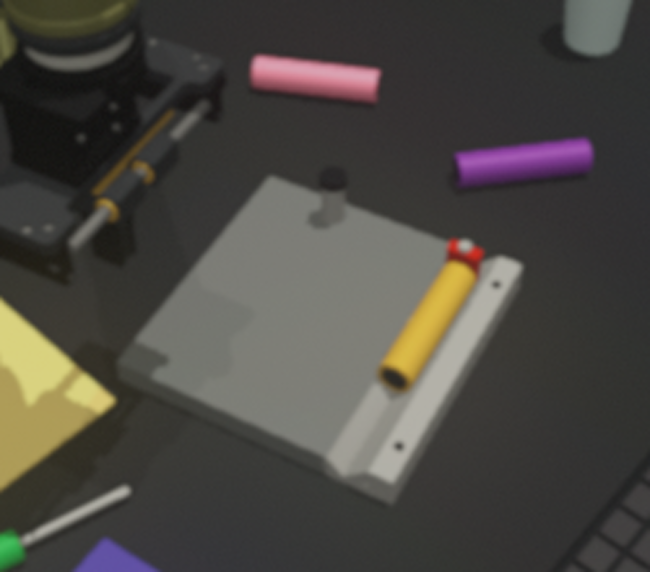

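The tube lies in the groove (top crop 235,175) against the red stop, the pin hasn't moved, and the robot is clear. I'll hand it in.

```bash
python3 -c "
from cell import sign_off
print(sign_off())"
```

```text
the job is handed in; nothing more can be done
None
```

The brass tube is lying in the V groove with its end against the red stop, and I handed the job in at about 16.5 s of the 51 s allowed. No verdict is reported.

I rolled the tube over the lip with both open fingertips. I then pushed it about 68 mm along the groove with the closed fingertips on its -y end, until the tool stalled against the stop at about 7 N.

**Last checks:**
- **Seat:** the tube's axis was at x ≈ 69–70 mm, where the seat is at 70 mm. It was parallel to the groove within about 0.01 rad.
- **Stop:** the top view put the tube's +y end at 83.0 mm, and the stop's face is at about 83.5 mm. No gap was visible from above.
- **Robot:** the arm was clear of everything, with close to 0 N on the tool.
- **Bystanders:** in the last close-up pictures, the gauge pin and the other things in view showed no visible shift. I didn't measure any bystander again, and the blue slide box, jar and mouse were out of view. The path stayed high or over the stand.

**One disagreement:** the scene camera put the tube's ends at 97 and -40 mm. Its outline takes in more than the tube's axis and makes the tube 137 mm long instead of 120 mm, so I relied on the top view and the stall.

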